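Nest the glue cup in its bench pot without jamming it

ROBOT

A 6-joint arm with a two-finger parallel gripper is mounted at the origin on the work surface. World frame = base frame: x ahead of the robot, y to its left, z up, the work surface at z = 0. Lengths are in m, angles in rad, forces in N, time in s.
With the tool pointing down it reaches from about 0.275 to 0.825 m from the base axis. Payload 4.9 kg.
Tool frame: the origin (TCP) lies midway between the tips of the shut fingers; the grasp point (between the pads) lies 19 mm behind it (grip_point_offset is the distance from the TCP to the grasp point, in m); z points along the fingers, x is the direction in which the jaws open and shut, and the axes are right-handed (so a half turn about z gives the same grasp; the last joint's range is limited). The gripper opens to 85 mm and grips with 20 to 120 N. Pads are 22 mm wide; open, the fingers measure 114 mm over their backs; the gripper's body (76 mm by 85 mm) begins 54 mm behind the grasp point. The pads swing forward as they close: fully open they stand 13 mm farther back than shut.
Start: joints at [-1.389, 0.326, -0.193, 1.052, 0, 1.437], TCP at [0.171, -0.523, 0.231] pointing down, gripper open.
Joint ranges: [-2.65, 2.65], [-0.97, 1.79], [-1.3, 1.35], [-1.93, 2.1], [-1.47, 1.37], [-3.14, 3.14]. Speed limits (rad/s): [2.57, 2.57, 3.14, 3.14, 3.14, 3.14].

INTERFACE

Orientations are given as a rotation vector (axis times angle).
In Python, from cell import * gives the robot as it stands. Calls block until the motion is done:
- movep(position, orientation): joint-space move of the TCP to a pose.
- move_l(position, velocity=0.15, rot=None, until_force=None): straight line of the TCP; rot=None keeps the orientation; velocity is the mean speed in m/s. With until_force (N) it stops when the force on the tool has changed by that much, and returns True; else False.
- set_joints(angles): joint-space move.
- let_go() and grab(newtons=None): open the fingers fully, or close them until they stop; newtons is the grip in N (None keeps the last).
- sleep(seconds).
- ik(position, orientation): joint angles nearest the present ones, or None.
- get_state(): the state.
- grab_frame(name): name is "scene" or "top" or "wrist"; returns a dict with "img" (480x640x3 uint8, red, green, blue), "fx", "fy", "cx", "cy" (pixels), "cam_to_world" (4x4, takes a point from camera to world coordinates); the wrist camera has in their place "T_tool_cam" (4x4, takes a point from camera to tool coordinates, whose origin is the TCP and whose axes are the tool frame's). Camera axes: x right, y down, z forward; pixel columns grow to the right and rows downward; lengths in m; the calibration is good to about 2 mm. The wrist camera is an equidistant fisheye: a pixel r from the principal point sees the ray r / f radians off the axis. A picture is of the moment at which its call begins: read the wrist's pose just before it. There is no depth.
A pose or a line that the arm cannot do raises MotionError and nothing moves.
- sign_off(): hands the job in, once; it reports no verdict.
Trained networks look in the newest picture that a camera, given by its name, has taken for a name from the list of things; names that differ only in an ending like _2 or _b are one class to them, and where a whole thing is asked for, a point or a joint stands for the part that bears it (a point fixed in the world has none). Each returns a list of dicts, best first, with "score" (0 to 1); they miss things now and then, are a little off and sometimes report something else, mostly with a low value. They report only what shows in the picture. A call takes as long as a camera call. They do not tell look-alikes from the thing itself.
- spot_in(camera, name): "centre" ([column, row] in pixels, amid what is visible of it).
- silhouettes(camera, name): "mask" (480x640 bool, what is visible of it) and "centre" ([column, row] in pixels, amid what is visible of it).
- tip_of(camera, name): "centre" ([column, row] in pixels: a listed point, or the origin of a listed thing).
The state is a dict: "clock": time; "q": joint angles; "joint_velocities": joint speeds; "tau": joint torques, N m; "position": TCP position; "eef_rot": TCP orientation; "contact_force": force on the tool from outside, world axes, zero at the start; "wrist_torque": the same for the moment, N m; "finger_gap": opening from 0.0 (shut) to 1.0 (fully open).
Only numpy, scipy, OpenCV 4.12 (cv2) and the standard library are available. Lean on these libraries where they do the work, as an engineer would, in place of code of your own. Each camera call takes 0.05 s, during which the arm holds its last target.

TASK

Put the larger glue cup upright into the rubber-lined steel pot on the bench, then press it down gently until the gap between the underside of the cup's bead and the pot's rim is about 10 mm, and let go. Do not drop it in, press it hard or drive it down until it jams: it must come out easily again. Leave the small cup and the other things on the bench where they are.

Things in the scene. Friction and masses are not known exactly. Their poses are not given: they have to be found in the camera images.
- big_cup: The larger of two open aluminium glue cups (told apart by size). Origin: centre of its underside, z up its axis. Outer radius tapers from 36 mm at the underside to 46 mm at its rim, 94 mm up; wall 3 mm. A bead (flange, radius 54 mm, 6 mm thick) runs round it near the rim; a wooden handle bar spans the mouth on two wire struts. 0.14 to 0.28 kg. Starts upright on the bench.
- big_cup_bar (a point): Centre of the big cup's wooden handle bar, on the cup's axis 130 mm above its underside. The bar is 56 mm long along the cup's x, 14 mm thick along y (pinch it along y, from above) and 18 mm high; the 6 mm struts slope from its ends to the rim. Axes as the cup's.
- big_cup_bead (a point): Point on the big cup's axis level with the underside of its bead, 82 mm above the cup's underside.
- bench_pot: Tapered steel pot, open at the top, on a round plywood board (radius 66 mm, 12 mm thick) fixed to the bench. Origin: centre of the board's underside, on the bench; z up. Pot outer radius 44 mm at its bottom, 54 mm at its rim 102 mm above the bench; wall 4 mm. Inside sits a black rubber liner cup.
- pot_rim (a point): Centre of the bench pot's mouth, level with its rim, 102 mm above the bench.
- liner_floor (a point): Centre of the inner floor of the black rubber liner cup inside the bench pot: 58 mm below the pot's rim when joint liner is 0, moving down with it. The liner's inner radius is 39 mm at this floor and 46 mm at its mouth, 56 mm higher: the big cup enters freely, about 3 mm clearance all round, and stands on this floor.
- liner (a joint): How far the liner is pushed down into the pot (m); starts at 0 to 0.004. The cup's weight does not move it: it slides stiffly, at about 5 N rising to 8.5 N (1 N more at 15 mm/s, far more if struck), and stays where left. At 0.024 it is jammed and the bead is down on the pot's rim: with the cup standing in it, gap between bead and rim = 0.024 minus this value.
- small_cup: The smaller glue cup, same form as the big one: underside radius 24 mm, bead radius 37 mm, 105 mm tall over its bar. Origin: centre of its underside. Not to be used or moved.
- chisel: Wood-handled chisel lying along its x, 240 mm long, 26 mm thick. A bystander.
- offcut: Pale wooden strip 200 x 24 x 18 mm lying on the bench. A bystander.
- mallet: Wooden mallet lying down, head 70 x 120 x 60 mm, handle 240 mm; origin under the middle of its length. A bystander.
- glue_bottle: White plastic bottle, diameter 62 mm, 170 mm tall, red cap; origin under its centre. A bystander.
- tape_roll: Roll of paper tape lying flat, diameter 100 mm, 25 mm high. A bystander.
- plane: Iron hand plane 240 x 60 mm, about 110 mm high; origin under its centre. A bystander.
- block: Wooden block 70 x 45 x 40 mm. A bystander.
Not all that is in view belongs to the job. What is shaped like the bench_pot but purple or yellow is not meant.

How it is judged:
At the end, for the whole second after the job is handed in: The big cup stands released and still in the liner of the bench pot, upright within 0.1 rad and centred within 6 mm, the liner pushed down more than 6 mm, with a gap of 4 to 16 mm between the underside of its bead and the pot's rim; the small cup is within 30 mm of where it began (horizontal distance between big_cup and bench_pot below 0.006 m and angle between big_cup's own z axis and vertical below 0.1 rad and z of big_cup_bead in the frame of pot_rim between 0.004 and 0.016 m and value of joint liner between 0.006 and 0.024 m and linear speed of big_cup below 0.02 m/s and angular speed of big_cup below 0.2 rad/s and distance of small_cup from where it was at the start of the episode below 0.03 m); the robot touches nothing.
It fails at once if the cup is driven down until it jams (liner pushed in more than 22.5 mm) (value of joint liner above 0.0225 m).
It fails at once if the cup is pushed or dropped into the pot with more than 25 N (contact force between big_cup and bench_pot above 25 N).
It fails at once if the cup is dropped (moves faster than 0.6 m/s, a fall of about 18 mm, with no finger on it) (linear speed of big_cup above 0.6 m/s and contact force between the fingers and big_cup below 0.05 N).
It fails at once if the small cup is moved over 30 mm or tipped over (distance of small_cup from where it was at the start of the episode above 0.03 m or angle between small_cup's own z axis and vertical above 0.5 rad).
It fails at once if another thing on the bench is moved more than 50 mm or the glue bottle knocked over (distance of any of chisel, offcut, mallet, glue_bottle, tape_roll, plane, block from where it was at the start of the episode above 0.05 m or angle between glue_bottle's own z axis and vertical above 0.5 rad).
It also fails if it takes over 38 s, if anything falls off the work surface, if the arm or the gripper's body presses on something with over 40 N, if the wrist force passes 120 N, or if a joint passes its speed limit or range.

## Working session

There is one attempt and no reset: what is moved stays moved. The work goes in short steps, each a Python script; the robot and the scene stay as the last script left them, time stands still between calls to the robot, and variables do not carry over. Pictures are saved under pics/ and viewed, and the job is handed in when it is done.

```bash
mkdir -p pics; ls
python3 - <<'E'
from cell import *
import cv2
for n in ["scene","top"]:
    f=grab_frame(n); cv2.imwrite(f"pics/{n}0.png",f["img"][:,:,::-1])
    print(n,f["fx"],f["fy"],f["cx"],f["cy"],f["cam_to_world"])
    for k in ["big_cup","bench_pot","small_cup"]:
        print(k,[(d["score"],d["centre"]) for d in spot_in(n,k)])
    for k in ["big_cup_bar","pot_rim","big_cup","bench_pot","liner_floor"]:
        print("tip",k,[(d["score"],d["centre"]) for d in tip_of(n,k)])
print(get_state())
E
```

```text
pics
scene 590.679708226003 590.679708226003 322.41985278800007 232.90261546225895 [[ 0.17166635  0.67077529 -0.72152004  1.58135353]
 [ 0.98504559 -0.10594928  0.13586735 -0.28412682]
 [ 0.01469193 -0.73405399 -0.67893217  1.08297875]
 [ 0.          0.          0.          1.        ]]
big_cup [(0.66, [480.2, 241.2])]
bench_pot [(0.68, [457.1, 166.2]), (0.6, [418.1, 187.1]), (0.56, [482.6, 239.7]), (0.55, [354.2, 253.3])]
small_cup [(0.77, [223.5, 256.9])]
tip big_cup_bar [(0.64, [486.8, 221.9])]
tip pot_rim [(0.97, [419.1, 169.7]), (0.93, [461.6, 147.1]), (0.69, [355.3, 231.6])]
tip big_cup [(0.79, [475.5, 255.9])]
tip bench_pot [(0.65, [454.9, 177.6]), (0.63, [414.3, 194.7]), (0.62, [352.7, 262.5])]
tip liner_floor [(0.87, [351.3, 254.2]), (0.86, [455.0, 168.2]), (0.59, [417.6, 188.1])]
top 545.0503104179688 545.0503104179688 317.38498571610353 242.07524524110823 [[-0.02605329 -0.9980435   0.05683665  0.4280466 ]
 [-0.99941713  0.02475018 -0.02351216 -0.06647495]
 [ 0.02205945 -0.05741609 -0.99810659  1.45912871]
 [ 0.          0.          0.          1.        ]]
big_cup [(0.72, 
[... 585 characters left out ...]
.6]), (0.24, [155.9, 207.8])]
{'clock': 0.9, 'q': array([-1.38917081e+00,  3.26172970e-01, -1.92593603e-01,  1.05199744e+00,
        3.89815018e-05,  1.43659726e+00]), 'joint_velocities': array([ 0.00236135, -0.00073322,  0.00103934, -0.00040223, -0.00158089,
       -0.00043376]), 'tau': array([-1.45499285e-03, -4.43312645e+01,  2.62760586e+01,  9.53736708e-04,
       -1.98091057e-04,  2.80551305e-06]), 'position': array([ 0.17085749, -0.52281471,  0.231298  ]), 'eef_rot': array([-2.54313376e+00,  1.84446143e+00, -7.89941930e-05]), 'contact_force': array([ 0.59049073, -0.46717958, -0.37263608]), 'wrist_torque': array([ 0.00865213,  0.02833613, -0.04369854]), 'finger_gap': 1.0057721245436644}
```

View pics/scene0.png

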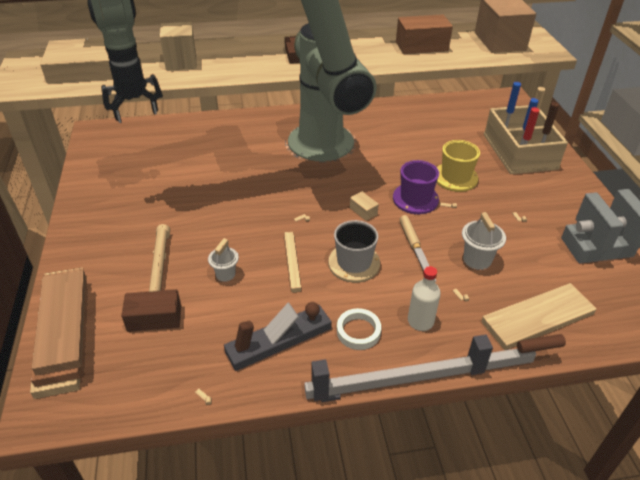

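View pics/top0.png

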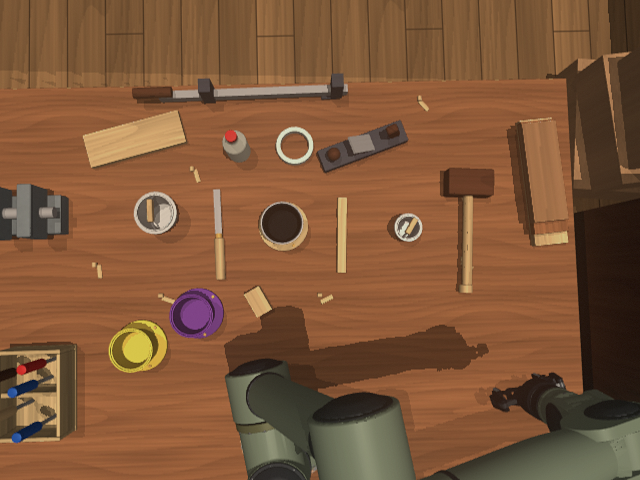

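The big cup is at scene (484,243) and top (156,213). The grey pot is at scene (355,247) and top (283,226). The small cup is at top (408,227), and the purple and yellow pots are decoys. I'll triangulate next and zoom in.

```bash
cat > h.py <<'E'
from cell import *
import numpy as np, cv2
from scipy.optimize import least_squares
def proj(f,P):
    M=np.linalg.inv(f["cam_to_world"]); p=np.atleast_2d(P)@M[:3,:3].T+M[:3,3]
    return np.c_[f["fx"]*p[:,0]/p[:,2]+f["cx"],f["fy"]*p[:,1]/p[:,2]+f["cy"]]
def plane(f,uv,z):
    d=f["cam_to_world"][:3,:3]@np.array([(uv[0]-f["cx"])/f["fx"],(uv[1]-f["cy"])/f["fy"],1]); o=f["cam_to_world"][:3,3]
    return o+d*(z-o[2])/d[2]
E
python3 - <<'E'
from h import *
fs=grab_frame("scene");
print("scene bar",plane(fs,(486.8,221.9),.13),"rim",plane(fs,(355.3,231.6),.102),"floor",plane(fs,(351.3,254.2),.044))
S=[(d["score"],d["mask"]) for d in silhouettes("scene","big_cup")]
ft=grab_frame("top")
print("top bar",plane(ft,(149.9,212.1),.13),"rim",plane(ft,(281.4,221.8),.102),plane(ft,(278.5,224.3),.044))
for n,f,b in (("s",fs,(486,238)),("s",fs,(355,247)),("t",ft,(155,213)),("t",ft,(283,226))):
    c=f["img"][b[1]-38:b[1]+38,b[0]-50:b[0]+50,::-1]
    cv2.imwrite(f"pics/c_{n}{b[0]}.png",cv2.resize(c,None,fx=4,fy=4,interpolation=cv2.INTER_CUBIC))
a=[cv2.imread(f"pics/c_{x}.png") for x in ("s486","s355","t155","t283")]
cv2.imwrite("pics/crops.png",cv2.resize(np.vstack([np.hstack(a[:2]),np.hstack(a[2:])]),(788,600)))
E
```

```text
scene bar [0.59223823 0.30966531 0.13      ] rim [ 0.54679698 -0.00725626  0.102     ] floor [ 0.56558065 -0.01842704  0.044     ]
top bar [0.58690897 0.30799964 0.13      ] rim [ 0.55823542 -0.0099407   0.102     ] [5.57451784e-01 1.55425207e-04 4.40000000e-02]
```

View pics/crops.png

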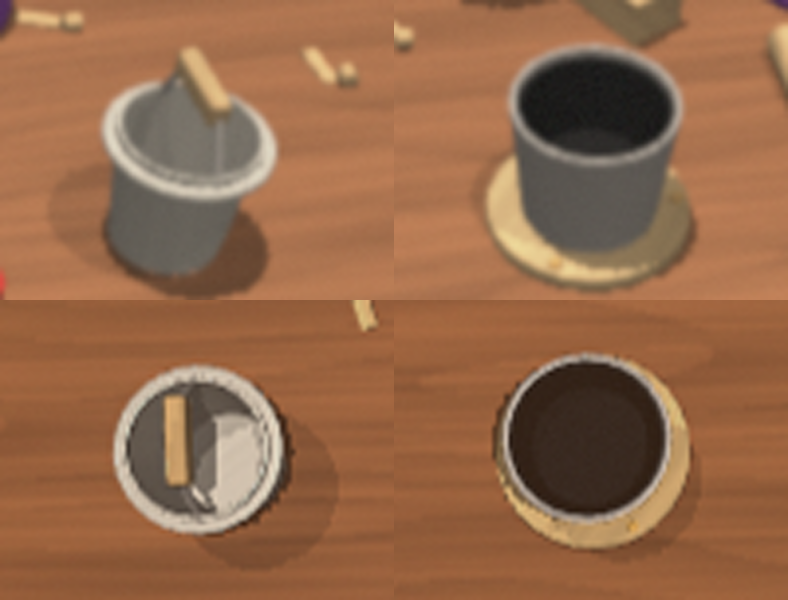

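The bar runs roughly along world x, so the jaws will close along y. I'll compute positions from my ellipse readings, then go above the bar and check with the wrist camera.

Run:
```python
from h import *
from scipy.spatial.transform import Rotation as R
fs=grab_frame("scene"); ft=grab_frame("top")
T=lambda x,y,b:(b[0]-50+x/3.94,b[1]-38+y/3.947)
print("rim t",plane(ft,T(585-394,137,(283,226)),.102),"rim s",plane(fs,T(202.5,105.5,(355,247)),.102))
print("bar t",plane(ft,T(175.5,141,(155,213)),.139))
a=plane(ft,T(173,96,(155,213)),.139);b=plane(ft,T(178,185,(155,213)),.139);print(a-b,np.arctan2(*(a-b)[1::-1]))
print("cup rim t",plane(ft,T(198,150,(155,213)),.088),"s",plane(fs,T(190,140,(486,238)),.088))
yaw=np.arctan2(*(a-b)[1::-1])
p=plane(ft,T(175.5,141,(155,213)),.139)
# tool z down, tool x along bar's y
for s in (1,-1):
    y=np.array([-np.sin(yaw),np.cos(yaw),0])*s; z=np.array([0,0,-1.]); m=np.c_[y,np.cross(z,y),z]
    r=R.from_matrix(m).as_rotvec(); print(s,r,ik([p[0],p[1],.25],r))
```

```text
rim t [ 0.55595152 -0.01008222  0.102     ] rim s [ 0.56175132 -0.00776517  0.102     ]
bar t [0.58919881 0.30629246 0.139     ]
[0.05487545 0.00258235 0.        ] 0.04702369244563638
cup rim t [0.58933365 0.30649732 0.088     ] s [0.59593838 0.31048214 0.088     ]
1 [2.16860211 2.27305286 0.        ] [0.3683356  0.53578734 0.18024635 1.21525534 0.         0.32131191]
-1 [ 2.27305286 -2.16860211  0.        ] [ 0.3683356   0.53578734  0.18024635  1.21525534  0.         -2.82028075]
```

```bash
cat >> h.py <<'E'
from scipy.spatial.transform import Rotation as R
def down(yaw):
    y=np.array([-np.sin(yaw),np.cos(yaw),0]); z=np.array([0,0,-1.])
    return R.from_matrix(np.c_[y,np.cross(z,y),z]).as_rotvec()
def wplane(w,st,uv,z):
    T=np.eye(4);T[:3,:3]=R.from_rotvec(st["eef_rot"]).as_matrix();T[:3,3]=st["position"]
    T=T@w["T_tool_cam"]; d=np.array([(uv[0]-w["cx"])/w["fx"],(uv[1]-w["cy"])/w["fy"]]); th=np.hypot(*d)
    v=T[:3,:3]@np.r_[d/th*np.sin(th),np.cos(th)]; o=T[:3,3]
    return o+v*(z-o[2])/v[2]
E
python3 - <<'E'
from h import *
movep([.592,.308,.25],down(.047))
st=get_state(); w=grab_frame("wrist"); cv2.imwrite("pics/w1.png",w["img"][:,:,::-1])
print(st["clock"],st["position"],w["fx"],w["cx"],w["cy"],w["T_tool_cam"],st["contact_force"])
for k,z in (("big_cup_bar",.13),("big_cup",0),("big_cup_bead",.082)):
    for d in tip_of("wrist",k): print(k,d["score"],d["centre"],wplane(w,st,d["centre"],z))
E
```

```text
4.4083 [0.59242038 0.30708127 0.24998674] 371.64829954431775 312.8484040531984 242.39621667217514 [[ 9.99999349e-01 -1.12273976e-03 -2.01703553e-04 -1.39654463e-04]
 [ 1.13169562e-03  9.54269908e-01  2.98944247e-01 -7.69159565e-02]
 [-1.43156961e-04 -2.98944280e-01  9.54270557e-01 -1.42471697e-01]
 [ 0.00000000e+00  0.00000000e+00  0.00000000e+00  1.00000000e+00]] [-0.25182994  0.59711497 -0.03269546]
big_cup_bar 0.66 [311.1, 197.7] [0.56426171 0.3043628  0.13      ]
big_cup_bar 0.6 [315.9, 235.2] [0.59209097 0.30910139 0.13      ]
big_cup_bar 0.29 [0.0, 187.3] [0.55672923 0.01197351 0.13      ]
big_cup_bar 0.26 [315.6, 218.3] [0.57932203 0.30828692 0.13      ]
big_cup 0.7 [314.2, 198.5] [0.58909835 0.30816487 0.        ]
big_cup_bead 0.68 [59.8, 165.6] [0.54473523 0.05559325 0.082     ]
big_cup_bead 0.55 [316.7, 221.3] [0.59359342 0.31023819 0.082     ]
```

View pics/w1.png

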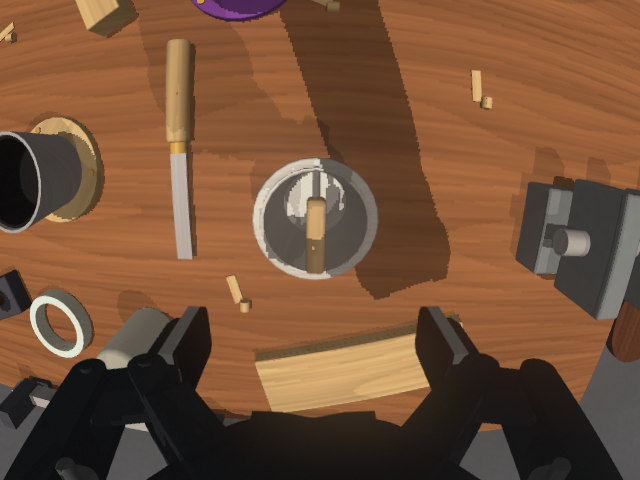

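The wrist view shows the bar centred at pixel (316,235), which puts it at (0.592, 0.309) and agrees with the other cameras. Next: grasp and lift.

Run:
```python
from h import *
move_l([.592,.309,.112],velocity=.12,until_force=8) and print("contact")
print(get_state()["position"],get_state()["contact_force"])
grab(50); s0=get_state(); print(s0["finger_gap"],s0["contact_force"],s0["position"])
move_l([.592,.309,.16],velocity=.1)
s=get_state();print(s["clock"],s["finger_gap"],s["contact_force"],s["position"])
move_l([.592,.309,.28],velocity=.25)
s=get_state();print(s["clock"],s["contact_force"],s["wrist_torque"],s["position"])
w=grab_frame("wrist"); cv2.imwrite("pics/w2.png",w["img"][:,:,::-1])
```

```text
[0.59267115 0.30926075 0.11298502] [-0.10597018 -0.52077109 -0.02659031]
0.15393503217955795 [0.42713187 0.02041115 0.48679793] [0.5922729  0.30904907 0.11221273]
7.1917 0.15610199341237319 [ 0.2646549   0.0699474  -1.21010285] [0.59164426 0.30889233 0.1595477 ]
7.825 [-0.16636161  0.44756619 -2.41491091] [ 0.03162363  0.01914804 -0.04156532] [0.59143163 0.30876694 0.27828695]
```

View pics/w2.png

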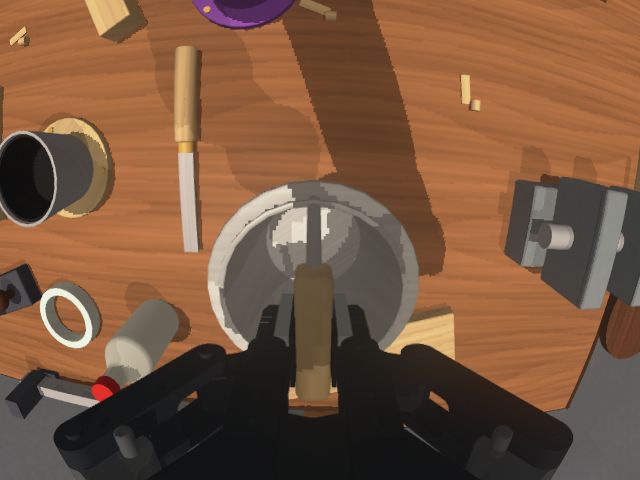

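The cup is held firmly, with the bar between the pads. I'll carry it above the pot and compare bead and rim in the fixed cameras.

Run:
```python
from h import *
move_l([.558,-.009,.275],velocity=.25)
s=get_state()
fs=grab_frame("scene"); ft=grab_frame("top"); st=get_state(); w=grab_frame("wrist"); cv2.imwrite("pics/w3.png",w["img"][:,:,::-1])
print(s["clock"],s["position"],s["contact_force"])
c=[fs["img"][130:270,275:435,::-1],ft["img"][150:290,200:360,::-1]]
cv2.imwrite("pics/c3.png",np.hstack([cv2.resize(x,(400,350),interpolation=cv2.INTER_CUBIC) for x in c]))
for n in("scene","top","wrist"):
  for k in ("pot_rim","big_cup","big_cup_bead","liner_floor"):
    print(n,k,[(d["score"],d["centre"]) for d in tip_of(n,k)][:3])
```

```text
9.3083 [ 0.55799878 -0.00807816  0.27486729] [-0.23970519  0.60261823 -0.94419347]
scene pot_rim [(0.96, [464.5, 150.5]), (0.81, [421.2, 170.6]), (0.6, [357.1, 232.5])]
scene big_cup [(0.63, [358.5, 213.9])]
scene big_cup_bead [(0.97, [358.9, 190.4])]
scene liner_floor [(0.88, [416.5, 188.3]), (0.66, [355.7, 257.7]), (0.65, [457.3, 164.4])]
top pot_rim [(0.7, [192.8, 314.5]), (0.6, [130.5, 351.9]), (0.36, [463.6, 220.6])]
top big_cup [(0.71, [281.0, 221.5])]
top big_cup_bead [(0.48, [282.1, 215.2])]
top liner_floor [(0.96, [196.7, 315.7]), (0.94, [135.7, 343.5]), (0.4, [281.0, 224.2])]
wrist pot_rim [(0.84, [555.4, 13.4]), (0.64, [314.1, 335.3])]
wrist big_cup [(0.96, [311.9, 236.3])]
wrist big_cup_bead []
wrist liner_floor [(0.87, [526.9, 25.9]), (0.76, [614.3, 3.5])]
```

View pics/c3.png

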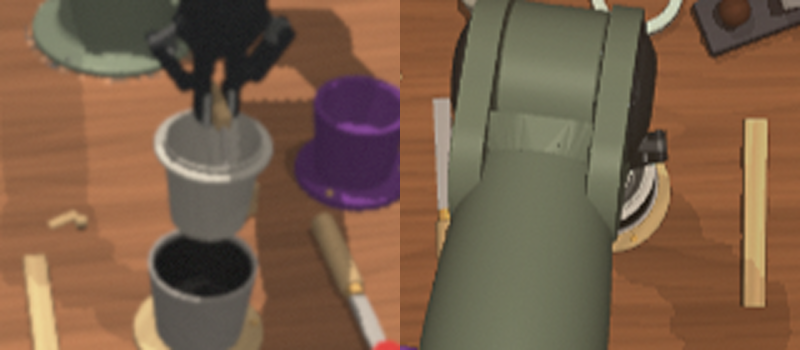

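View pics/w3.png

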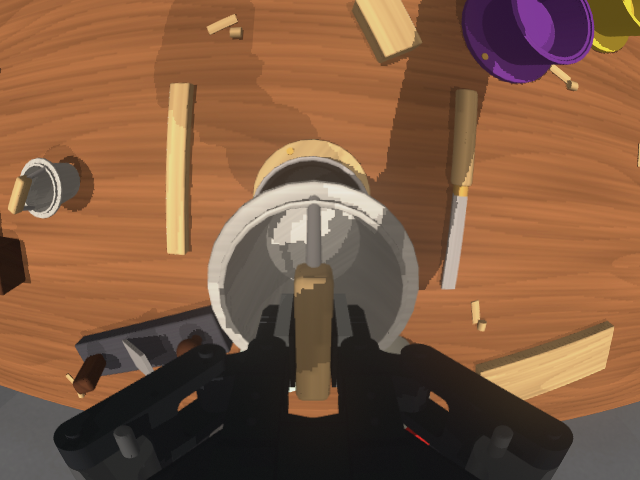

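Run:
```python
from h import *
f=grab_frame("scene")
c=cv2.cvtColor(f["img"],cv2.COLOR_RGB2BGR)[150:290,290:425]
cv2.imwrite("pics/c4.png",cv2.resize(c,None,fx=4.2,fy=4.2,interpolation=cv2.INTER_CUBIC))
t=np.linspace(0,2*np.pi,73)
def circ(x,y,z,r):return np.c_[x+r*np.cos(t),y+r*np.sin(t),0*t+z]
o=cv2.resize(f["img"][:,:,::-1],None,fx=4.2,fy=4.2,interpolation=cv2.INTER_CUBIC)
p=get_state()["position"]
def d(P,col): cv2.polylines(o,[np.round((proj(f,P)+.5)*4.2).astype(int)],True,col,1)
bx,by,bz=p[0],p[1],p[2]+.019-.13
# fit with scene bias (+.003,+.001)
for dx,dy,col in ((.003,.001,(0,0,255)),):
    d(circ(bx+dx,by+dy,bz+.088,.054),col); d(circ(bx+dx,by+dy,bz,.036),col)
    d(circ(.5585+dx,-.009+dy,.102,.054),(0,255,0))
    d(circ(.5585+dx,-.009+dy,.012,.066),(0,255,0))
cv2.imwrite("pics/c4o.png",o[int(150*4.2):int(290*4.2),int(290*4.2):int(425*4.2)])
```

```text
(no output)
```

View pics/c4o.png

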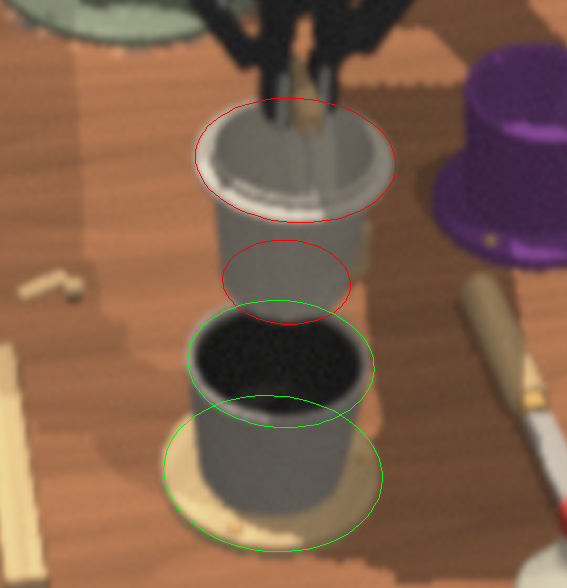

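The overlay matches within about 2 mm: red for cup bead and base, green for pot rim and board. The alignment is good enough to descend.

Run:
```python
from h import *
def p(m,r=None):
    s=get_state(); print(m,r,round(s["clock"],2),s["position"].round(4),s["contact_force"].round(2),s["wrist_torque"].round(3),round(s["finger_gap"],3))
x,y=.558,-.0097
move_l([x,y,.275],velocity=.05);p("align")
r=move_l([x,y,.20],velocity=.08,until_force=5);p("enter",r)
if not r:
    r=move_l([x,y,.164],velocity=.04,until_force=5);p("low",r)
```

```text
align None 10.36 [ 0.558  -0.0098  0.275 ] [-0.98  0.18 -1.48] [ 0.003 -0.014  0.011] 0.153
enter False 11.44 [ 0.5585 -0.0098  0.2006] [-0.92  0.25 -1.51] [-0.017  0.004  0.006] 0.157
low False 12.49 [ 0.5582 -0.0097  0.1642] [ 0.42  0.16 -1.46] [ 0.028  0.053 -0.03 ] 0.155
```

Run:
```python
from h import *
def p(m,r=None):
    s=get_state(); print(m,r,round(s["clock"],2),s["position"].round(4),s["contact_force"].round(2),s["wrist_torque"].round(3),round(s["finger_gap"],3))
    return s
x,y=.558,-.0097
r=move_l([x,y,.149],velocity=.01,until_force=3);s=p("touch",r)
f=grab_frame("scene"); cv2.imwrite("pics/c5.png",cv2.resize(f["img"][150:290,290:425,::-1],None,fx=4.2,fy=4.2,interpolation=cv2.INTER_CUBIC))
```

```text
touch True 13.56 [ 0.5579 -0.0097  0.1524] [ 0.39 -0.67  4.18] [ 0.02  -0.049 -0.036] 0.152
```

View pics/c5.png

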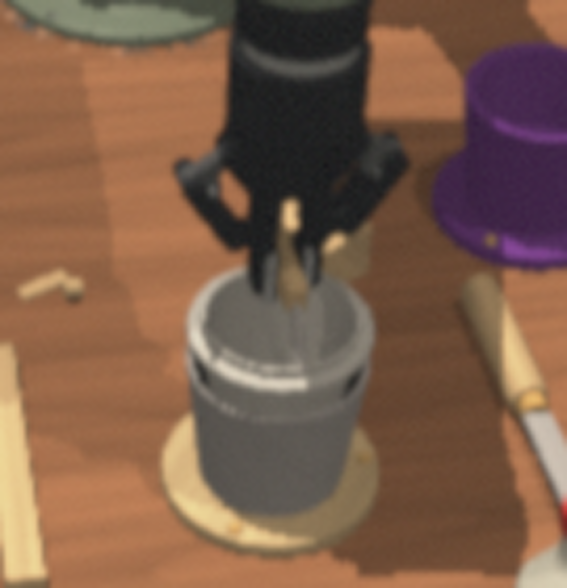

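Contact came at TCP z 0.1524, which fits the cup standing on the liner floor, and the image shows it inside the pot. For a 10 mm gap the TCP should be at about 0.142, so I'll press slowly.

Run:
```python
from h import *
def p(m,r=None):
    s=get_state(); print(m,r,round(s["clock"],2),s["position"].round(4),s["contact_force"].round(2),s["wrist_torque"].round(3),round(s["finger_gap"],3))
    return s
x,y=.558,-.0097
for z in (.1475,.142):
    r=move_l([x,y,z],velocity=.006,until_force=12);p("press",r)
    if r: break
f=grab_frame("scene"); cv2.imwrite("pics/c6.png",cv2.resize(f["img"][150:290,290:425,::-1],None,fx=4.2,fy=4.2,interpolation=cv2.INTER_CUBIC))
```

```text
press False 14.46 [ 0.5579 -0.0097  0.1473] [ 0.95 -0.06  2.87] [-0.118 -0.26  -0.023] 0.156
press False 15.53 [ 0.558  -0.0097  0.142 ] [-0.9  -0.99  5.11] [-0.119 -0.065 -0.019] 0.152
```

View pics/c6.png

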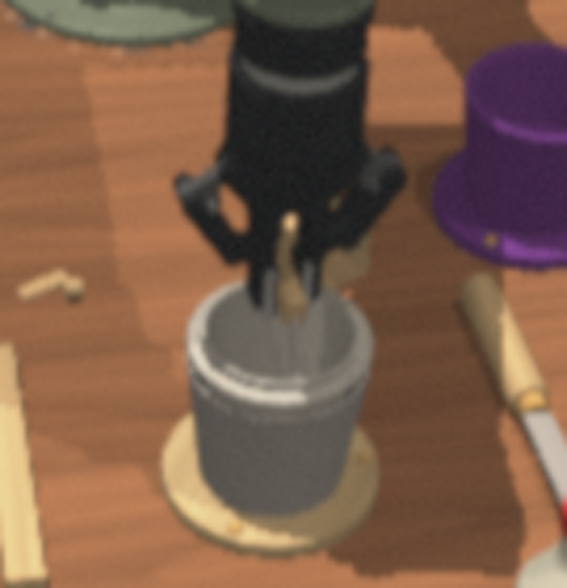

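The cup followed the TCP down by about 10 mm, and the bead is now close above the rim. I'll release and retreat straight up.

Run:
```python
from h import *
let_go(); s=get_state(); print(s["clock"],s["contact_force"],s["finger_gap"])
move_l([.558,-.0097,.28],velocity=.1)
st=get_state(); w=grab_frame("wrist"); cv2.imwrite("pics/w7.png",w["img"][:,:,::-1])
for k,z in (("big_cup_bar",.16),("big_cup_bead",.112),("pot_rim",.102)):
    for d in tip_of("wrist",k)[:2]: print(k,d["score"],d["centre"],wplane(w,st,d["centre"],z))
movep([.40,-.25,.32],down(.047))
f=grab_frame("scene"); ft=grab_frame("top")
o=cv2.resize(f["img"][:,:,::-1],None,fx=4.2,fy=4.2,interpolation=cv2.INTER_CUBIC)
c1=o[int(165*4.2):int(290*4.2),int(310*4.2):int(405*4.2)]
c2=cv2.resize(ft["img"][165:290,235:330,::-1],(c1.shape[1],c1.shape[0]),interpolation=cv2.INTER_CUBIC)
cv2.imwrite("pics/c7.png",np.hstack([c1,c2]))
print(get_state()["clock"])
for n,g in (("scene",f),("top",ft)):
  for k,z in (("big_cup_bar",.16),("big_cup_bead",.112),("small_cup",0)):
    for d in tip_of(n,k)[:2]: print(n,k,d["score"],d["centre"],plane(g,d["centre"],z))
cv2.imwrite("pics/top7.png",ft["img"][:,:,::-1])
```

```text
16.2667 [ 0.20585895  0.34866545 -0.25882996] 1.0042740138465598
big_cup_bar 0.72 [313.1, 235.4] [ 0.55686477 -0.00961138  0.16      ]
pot_rim 0.93 [554.8, 14.0] [0.33185224 0.22064032 0.102     ]
19.2167
scene big_cup_bar 0.9 [356.9, 218.9] [ 0.56515462 -0.01047741  0.16      ]
scene big_cup_bar 0.53 [291.5, 267.4] [ 0.69828074 -0.18434497  0.16      ]
scene big_cup_bead 0.9 [358.0, 234.0] [ 0.56675372 -0.00543488  0.112     ]
scene small_cup 0.57 [226.4, 272.2] [ 0.53598416 -0.33056425  0.        ]
scene small_cup 0.42 [358.4, 217.0] [0.38181776 0.04280616 0.        ]
top big_cup_bar 0.86 [277.7, 223.5] [ 0.54880759 -0.0034405   0.16      ]
top big_cup_bead 0.66 [283.1, 223.4] [ 0.55319691 -0.01447439  0.112     ]
top small_cup 0.76 [403.0, 230.5] [ 0.53664856 -0.33236048  0.        ]
```

View pics/c7.png

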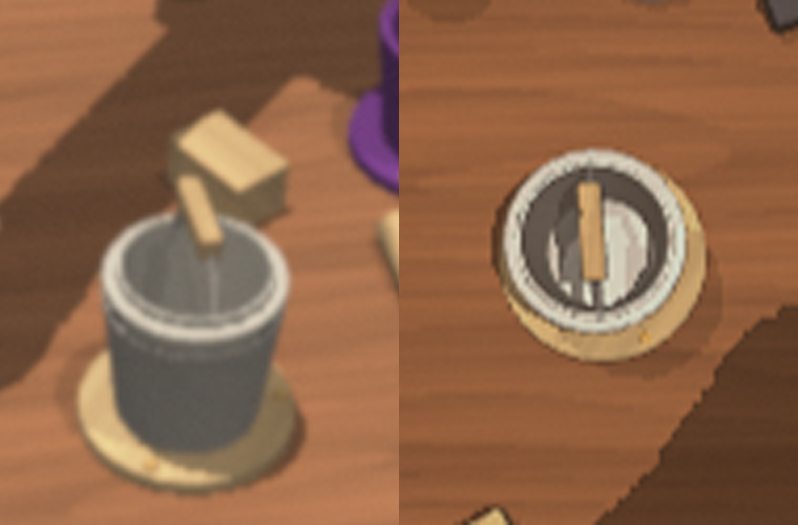

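View pics/w7.png

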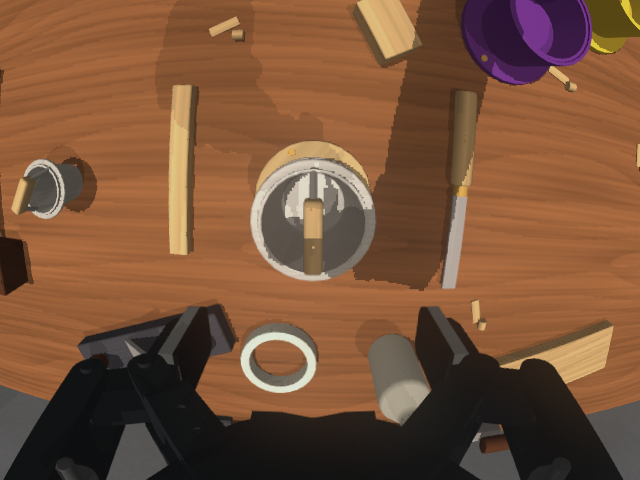

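View pics/top7.png

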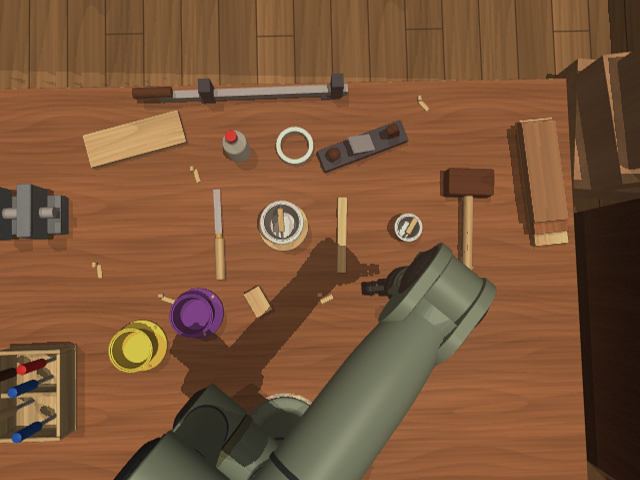

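The cup stands upright and centred, the small cup is unmoved, and nothing touches the arm. One more overlay will check the gap: bead and rim drawn for gaps of 4, 10 and 16 mm.

Run:
```python
from h import *
f=grab_frame("scene"); t=np.linspace(0,2*np.pi,73); k=7
base=cv2.resize(f["img"][:,:,::-1],None,fx=k,fy=k,interpolation=cv2.INTER_CUBIC); out=[]
for gap in (.004,.010,.016):
    o=base.copy()
    for z,col in ((.102,(0,255,0)),(.102+gap,(0,0,255)),(.108+gap,(255,0,255))):
        P=np.c_[.560+.054*np.cos(t),-.0092+.054*np.sin(t),0*t+z]
        cv2.polylines(o,[np.round((proj(f,P)+.5)*k).astype(int)],True,col,1)
    out.append(o[205*k:262*k,330*k:383*k][:, :])
im=np.hstack(out); cv2.imwrite("pics/c8.png",cv2.resize(im,None,fx=.71,fy=.71,interpolation=cv2.INTER_AREA)); print(im.shape)
```

```text
(399, 1113, 3)
```

View pics/c8.png

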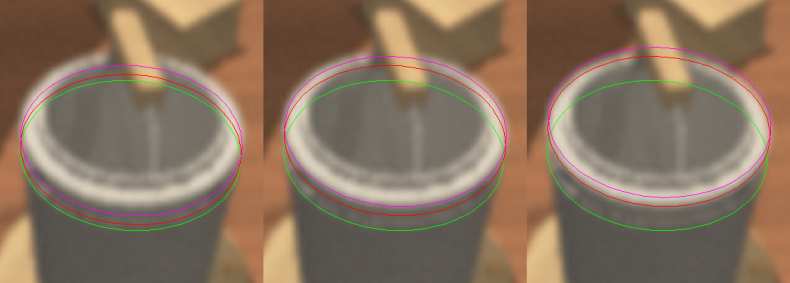

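Run:
```python
from h import *
f=grab_frame("scene"); c=f["img"][225:262,340:372]
c=cv2.convertScaleAbs(c[:,:,::-1],alpha=1.6,beta=-40)
cv2.imwrite("pics/c9.png",cv2.resize(c,None,fx=16,fy=16,interpolation=cv2.INTER_NEAREST))
print(f["img"][235:262,352:360].mean((1,2)).round(0))
```

```text
[109. 109. 109. 110. 121. 141. 138. 140. 179. 199. 174. 130. 102.  97.
 100.  96.  88.  86.  86.  85.  86.  85.  85.  86.  86.  86.  86.]
```

View pics/c9.png

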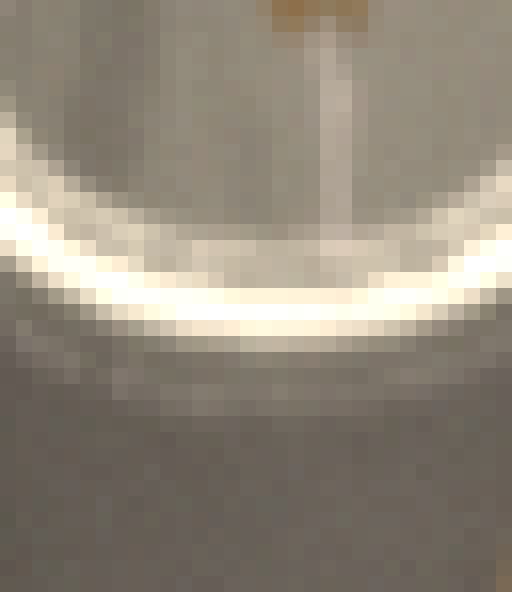

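From the bead's upper edge (row ~246) to the pot rim's edge (row ~250.7) is about 4.7 px. The model gives about 4.8 px for a 10 mm gap, which agrees with the TCP height, so I'm handing in.

Run:
```python
from h import *
print(get_state()["clock"]); sign_off()
```

```text
19.6167
the job is handed in; nothing more can be done
```

The larger cup is standing in the rubber-lined pot, pressed down to a gap of about 10 mm and released. I handed the job in at 19.6 s of the 38 s allowed; no verdict was reported.

**What I did:** I picked the cup up by its wooden bar and lowered it into the pot. It met the liner floor lightly, at about 4 N on the tool. I then pressed it down about 10 mm at 6 mm/s, with roughly 5 N at the end points I read, and opened the fingers. The arm moved clear afterwards.

**Last checks:**
- **Gap:** the release height gives about 10 mm, and the scene picture agrees (4.7 px between bead and rim, where 10 mm should show 4.8 px).
- **Cup:** it looks upright and centred. The wrist camera puts its bar within about 2 mm of my estimate for the pot.
- **Other things:** the small cup and the other things on the bench look unmoved in the top picture.

**Disagreements:** the scene and top cameras differed from each other by 4 to 8 mm in position for single points, and after release by up to 16 mm for the bar. I therefore relied on the measured offset between cup and pot, on which both cameras agreed to about 2 mm. After release, the networks' own points for the bar and bead scattered by several millimetres around the pot's centre.

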